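Hang the sensor carrier on the drip stand and latch its hook

TASK

Pick up the sensor carrier (it has a black grip bar on top) and push the mouth of its hook gently down onto the drip stand's headed pin until the pin is fully home and the sprung latch has flipped shut behind it. Without letting go, tug the carrier upwards so that the pin bears firmly on the shut latch, to check that it holds, then lower it home again and leave it hanging still and upright from the pin, latched. Never load the pin with more than 35 N, and leave the other things on the bench alone.

Things in the scene. Friction and masses are not known exactly. Their poses are not given: they have to be found in the camera images.
- carrier: Sensor carrier, 0.3 to 0.4 kg, loose, standing upright: six steel cells in a row between two dark rails 160 mm long (its y), 50 mm deep (its x), under a clear splash plate (70 mm in x, 170 mm in y, top at z = 90 mm); above it a steel hook, then a black grip bar up to z = 230 mm. Origin: centre of the underside, z up.
- grip_bar (a point): Centre of the black grip bar: 16 mm thick (carrier x), 70 mm long (carrier y), 24 mm high; on the centre line, 218 mm above the carrier's underside; axes as the carrier's. Grasp it from above across its thickness; the hook's crown, 46 mm long, tops out 25 mm below this point.
- hook_seat (a point): Where the pin's axis lies in the hook when fully home: carrier centre line, z = 173 mm; axes as the carrier's. The hook is a 12 mm thick plate in the carrier's y-z plane, like a walking-stick crook, mouth down: slot 18 mm wide between a back leg (y = -23 to -9 mm, from the splash plate to the crown) and a shorter point leg (y = 9 to 21 mm); the bowl closes it at z = 179 mm.
- hook_point (a point): End of the point leg's lip, on the hook's +y side: carrier y = 15, z = 133 mm; from there the lip slopes in to the slot's edge at y = 9, z = 145 mm. Below it the hook is open towards +y (z = 90 to 133 mm): the pin comes in there, from +y or along x, to under the slot, and then goes up into the mouth as the carrier is pushed straight down.
- latch (a joint): Sprung safety latch, a 4 mm thick metal tongue across the hook's mouth: angle in rad, 0 = shut, 1.5 = folded up inwards against the back leg. The pin entering the mouth folds it, against about 8 to 12 N in all (friction included; more than the carrier's weight); it flips shut under the pin only in the last 3 mm before the pin is home. It cannot be pushed outwards.
- latch_pivot (a point): The latch's pivot, on the back leg: carrier y = -11, z = 150.5 mm; the tongue reaches 18.5 mm across (+y) from it. With the latch shut the pin has about 14 mm of free vertical travel between being home and bearing on the latch.
- drip_stand: Fixed drip stand: shallow steel tray 150 x 200 mm with 20 mm walls, a dark base plate and a round steel mast 20 mm thick, 254 mm tall. Origin on the bench directly under the pin; the mast stands at x = -24, y = +150 mm from it. The pin stands 204 to 230 mm above the bench at the start.
- pin_arm: Folding steel arm, 12 mm thick, 20 mm high, from the mast along the stand's -y; its face is 18 mm on the -x side of the pin's middle. Hinged at the mast about the stand's x, with friction: it stays where it is left, gives way under about 5 N down or 7 N up at the pin, and can be some way above its stop; pushed down on the stop it is firm. Origin on the hinge; axes as the stand's when level.
- pin (a point): Middle of the pin's free length: round steel, 12 mm thick, level, along the stand's x, 36 mm free between the arm (at its -x end) and a round head 26 mm wide, 6 mm thick (at its +x end). The hook goes on here with the carrier's x along the pin's x. Axes as the stand's.
- spare_cell: Bystander: single spare sensor cell, steel cylinder 21 mm wide, 66 mm tall, standing. Origin: centre of its underside.
- brass_union: Bystander: brass pipe union, 28 mm wide, 36 mm tall, standing. Origin: centre of its underside.
- spanner: Bystander: steel spanner, 150 mm long, lying flat. Origin: centre of its underside.
- amber_bottle: Bystander: amber glass bottle with black cap, 54 mm wide, 115 mm tall. Origin: centre of its underside.
- beaker: Bystander: glass beaker, 68 mm wide, 85 mm tall, open. Origin: centre of its underside.
- sample_jar: Bystander: small glass jar with white lid, 44 mm wide, 50 mm tall. Origin: centre of its underside.
- readout: Bystander: dark handheld readout lying flat, 85 x 160 x 34 mm. Origin: centre of its underside.

How it is judged:
On the way, in this order (a step that is already met when the one before it is completed fails the run):
1. the carrier is lifted off the bench in the gripper (height (world z) of carrier above 0.04 m and contact force between the fingers and carrier above 1 N), for 0.2 s.
2. the pin is home in the hook (within 2.5 mm) with the latch shut behind it, the gripper still holding the carrier (z of pin in the frame of hook_seat between -0.0025 and 0.003 m and y of pin in the frame of hook_seat between -0.005 and 0.005 m and x of pin in the frame of hook_seat between -0.016 and 0.016 m and value of joint latch below 0.2 rad and contact force between the fingers and carrier above 1 N), for 0.2 s.
3. the carrier, still held, is tugged up so that the pin bears on the shut latch with more than 4 N (z of pin in the frame of hook_seat between -0.021 and -0.0115 m and value of joint latch below 0.2 rad and contact force between the fingers and carrier above 1 N and contact force between carrier and pin_arm above 4 N and y of pin in the frame of hook_seat between -0.005 and 0.005 m and x of pin in the frame of hook_seat between -0.016 and 0.016 m), for 0.1 s.
At the end, for the whole second after the job is handed in: The carrier hangs from the pin, released: pin home in the hook (within 2.5 mm below the seat, 5 mm sideways, 16 mm of the middle along the pin), latch shut (below 0.2 rad), carrier upright within 0.12 rad and still (under 0.05 m/s and 0.5 rad/s) (z of pin in the frame of hook_seat between -0.0025 and 0.003 m and y of pin in the frame of hook_seat between -0.005 and 0.005 m and x of pin in the frame of hook_seat between -0.016 and 0.016 m and value of joint latch below 0.2 rad and angle between carrier's own z axis and vertical below 0.12 rad and linear speed of carrier below 0.05 m/s and angular speed of carrier below 0.5 rad/s); the robot touches nothing.
It fails at once if the carrier loads the pin or its arm with more than 35 N (contact force between carrier and pin_arm above 35 N).
It fails at once if another thing on the bench is moved more than 20 mm (distance of any of spare_cell, brass_union, spanner, amber_bottle, beaker, sample_jar, readout from where it was at the start of the episode above 0.02 m).
It also fails if it takes over 72 s, if anything falls off the work surface, if the arm or the gripper's body presses on something with over 40 N, if the wrist force passes 120 N, or if a joint passes its speed limit or range.

ROBOT

A 6-joint arm with a two-finger parallel gripper is mounted at the origin on the work surface. World frame = base frame: x ahead of the robot, y to its left, z up, the work surface at z = 0. Lengths are in m, angles in rad, forces in N, time in s.
With the tool pointing down it reaches from about 0.3 to 0.875 m from the base axis. Payload 6.4 kg.
Tool frame: the origin (TCP) lies between the finger pads; the fingertips stand 8 mm ahead of it and the grasp point (between the pads) lies 11 mm behind it; z points along the fingers, y is the line along which they close (so a half turn about z gives the same grasp; the last joint's range is limited). The gripper opens to 85 mm and grips with 20 to 120 N. Pads are 22 mm wide; open, the fingers measure 114 mm over their backs; the gripper's body (76 mm by 85 mm) begins 54 mm behind the grasp point. The pads swing forward as they close: fully open they stand 13 mm farther back than shut.
Start: joints at [-1.331, 0.181, 1.607, -0, 1.354, -0.206], TCP at [0.248, -0.519, 0.239] pointing down, gripper open.
Joint ranges: [-2.99, 2.99], [-0.89, 2.07], [0.3, 2.58], [-1.14, 4.28], [0, 2.63], [-3.12, 3.12]. Speed limits (rad/s): [2.57, 2.57, 3.01, 3.14, 3.14, 3.14].

INTERFACE

Orientations are given as a unit quaternion [w, x, y, z].
In Python, from cell import * gives the robot as it stands.
- The arm moves only by the shell command python3 -m crank [OPENING] [FORCE], which reads ROWS from standard input. ROWS is a JSON list of rows, 1 to 12 of them, each written [[dx, dy, dz], turn]: dx, dy, dz in fractions of the full range, 1 being 0.8 m, then a turn about the tool's z in a scale on which 1.0 is pi/2 rad; each row is the pose to reach, as a shift and turn from the pose commanded when the command began, along the tool's axes at that moment; what a row does not reach only later rows make up. A row lasts 1/12 s, in which the tool goes at most 0.0417 m and 0.125 rad, less where a joint would pass 70% of its speed; a pose out of reach is approached as far as the arm can. OPENING is the finger opening in m, set as the command begins (- or left out keeps the last). The fingers move at their own pace and stop on an object; FORCE is the grip in N (left out, the last holds). Time passes only in rows, so rows that do not move let the fingers close. It prints the time, the measured TCP pose, the force, the opening and the grip force at its end. A shift or turn number past 1, either way, is cut back to 1. Input that does not fit is refused with a message, and nothing moves.
- get_obs(): the state, without advancing time (a new reading comes with each control period).
- camera(name): name is "scene" or "top" or "wrist"; returns the picture (480x640x3 uint8, red, green, blue); there is no depth.
- camera_params(name): a dict with "mtx" (3x3 intrinsics, pixels), "k1" (the pictures are not rectified: a ray, as slopes to the right and down, at radius r is drawn at 1 + k1 r^2 times it, then the intrinsics apply), "cam_to_world" (4x4, takes a point from camera to world coordinates); the wrist camera has in their place "hand_eye" (4x4, takes a point from camera to tool coordinates, whose origin is the TCP and whose axes are the flange's). Camera axes: x right, y up, looking along -z (the intrinsics and any distortion apply to the point x, -y, -z); pixel columns grow to the right and rows downward; lengths in m; the calibration is good to about 2 mm. A picture is of the moment at which its call begins: read the wrist's pose just before it. camera_params takes no time and is no camera call.
- finish_job(): hands the job in; it is judged then, once.
The state is a dict: "t": time; "q": joint angles; "joint_vel": joint speeds; "joint_efforts": joint torques, N m; "position": TCP position; "eef_rot": TCP orientation; "ft_force": force on the tool from outside, world axes, zero at the start; "torque": the same for the moment, N m; "width": finger opening in m; "grasp_force": force on a finger pad.
Only numpy, scipy, OpenCV 4.12 (cv2) and the standard library are available. Lean on these libraries where they do the work, as an engineer would, in place of code of your own. Each camera call takes 0.05 s, during which the arm holds its last target. There are 200 camera calls.

## Working session

There is one attempt and no reset: what is moved stays moved. The work goes in short steps, Python scripts to look and compute and a shell command to move; the robot and the scene stay as the last step left them, time stands still between calls to the robot, and variables do not carry over. Pictures are saved under pics/ and viewed, at most 13 in all, crops included, and the job is handed in when it is done.

```bash
mkdir -p pics; ls; cat > h.py <<'E'
from cell import *
import numpy as np, cv2
from scipy.spatial.transform import Rotation as R
def T_tool():
    o=get_obs(); T=np.eye(4); q=o["eef_rot"]; T[:3,:3]=R.from_quat([q[1],q[2],q[3],q[0]]).as_matrix(); T[:3,3]=o["position"]; return T
def cam(name,T=None):
    p=camera_params(name)
    M=np.array(p["cam_to_world"]) if "cam_to_world" in p else (T_tool() if T is None else T)@np.array(p["hand_eye"])
    return np.array(p["mtx"]),p["k1"],M
def ray(c,u,v):
    K,k1,M=c
    x,y=(u-K[0,2])/K[0,0],(v-K[1,2])/K[1,1]; a,b=x,y
    for _ in range(30):
        s=1+k1*(a*a+b*b); a,b=x/s,y/s
    d=M[:3,:3]@np.array([a,-b,-1]); return M[:3,3],d
def at_z(c,u,v,z):
    o,d=ray(c,u,v); return o+d*(z-o[2])/d[2]
def proj(c,P):
    K,k1,M=c; p=np.linalg.inv(M)@np.append(P,1); a,b=p[0]/-p[2],-p[1]/-p[2]; s=1+k1*(a*a+b*b)
    return np.array([K[0,0]*a*s+K[0,2],K[1,1]*b*s+K[1,2]])
def tri(*cu):
    A=np.zeros((3,3));B=np.zeros(3)
    for c,u,v in cu:
        o,d=ray(c,u,v); d=d/np.linalg.norm(d); Q=np.eye(3)-np.outer(d,d); A+=Q;B+=Q@o
    return np.linalg.solve(A,B)
def save(n,im): cv2.imwrite("pics/"+n,cv2.cvtColor(im,cv2.COLOR_RGB2BGR))
E
python3 - <<'E'
from h import *
for n in("scene","top"):
    im=camera(n); save(n+"1.png",im); c=cam(n); print(n,c)
print(get_obs())
E
```

```text
pics
scene (array([[568.43290061,   0.        , 321.37455689],
       [  0.        , 568.43290061, 239.78724191],
       [  0.        ,   0.        ,   1.        ]]), -0.0025753714657911165, array([[-0.41033231, -0.77334992,  0.48327766,  1.09390276],
       [ 0.91193451, -0.34699319,  0.21902324,  0.21310959],
       [-0.00168755,  0.53058988,  0.847627  ,  1.10328681],
       [ 0.        ,  0.        ,  0.        ,  1.        ]]))
top (array([[517.82855323,   0.        , 316.25658417],
       [  0.        , 517.82855323, 238.07023671],
       [  0.        ,   0.        ,   1.        ]]), -0.11788022280156644, array([[ 0.01046768,  0.99316915, -0.116213  ,  0.38219852],
       [-0.99994112,  0.01006411, -0.00405895, -0.03429303],
       [-0.00286165,  0.11624864,  0.99321602,  1.43961349],
       [ 0.        ,  0.        ,  0.        ,  1.        ]]))
{'t': 0.1, 'q': array([-1.33131436e+00,  1.81474728e-01,  1.60788748e+00,  6.36135825e-05,
        1.35379748e+00, -2.06299335e-01]), 'joint_vel': array([ 0.00244595, -0.00181647, -0.00160926,  0.00111233,  0.00085577,
        0.00093876]), 'joint_efforts': array([-3.50043474e-04, -4.45879412e+01, -3.52238953e+01, -3.64181715e-04,
        4.13439557e-03, -4.43972692e-05]), 'position': array([ 0.24783885, -0.51832532,  0.23847967]), 'eef_rot': array([-7.83926536e-04,  9.75263766e-01,  2.21042917e-01,  1.80521907e-05]), 'ft_force': array([ 0.18241846, -0.35241936, -0.01877312]), 'torque': array([-0.01927311,  0.06817027,  0.03766125]), 'grasp_force': 0.0, 'width': 0.08513539358007031}
```

View pics/scene1.png

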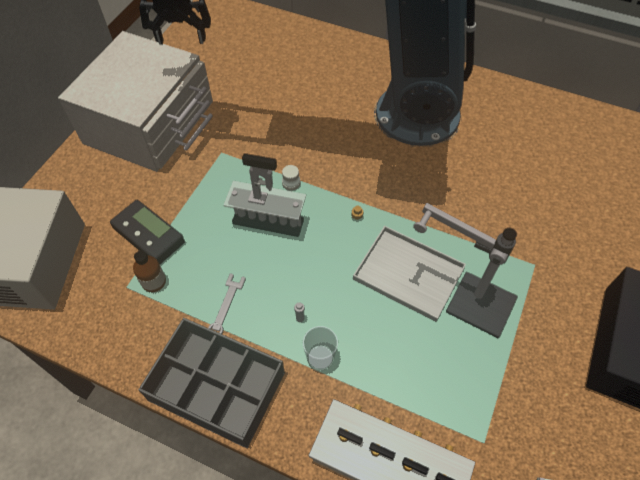

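View pics/top1.png

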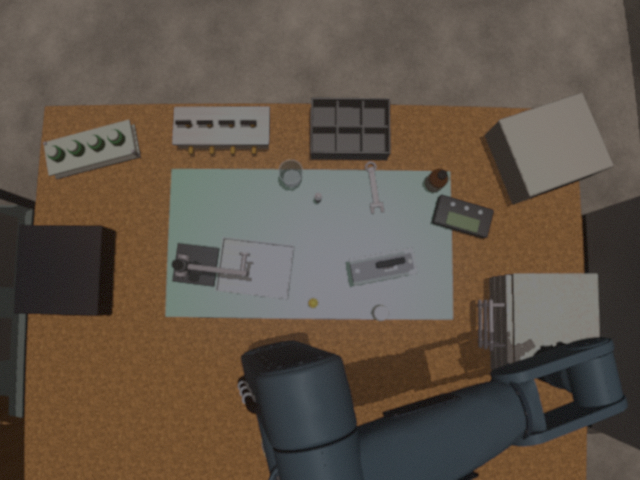

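The scene view shows the carrier at about (265,200), the stand's tray at (410,270), the mast top at (505,240) and the pin near (425,215). In the top view the carrier is at about (380,267) and the pin near (245,265). I'll enlarge all four regions in one picture.

```bash
python3 - <<'E'
from h import *
s=cv2.imread("pics/scene1.png");t=cv2.imread("pics/top1.png")
def crop(im,x,y,w,h): return cv2.resize(im[y:y+h,x:x+w],(400,300),interpolation=cv2.INTER_CUBIC)
# 100x75 -> x4 ; 
o=np.vstack([np.hstack([crop(s,215,145,100,75),crop(s,400,190,133,100)]),np.hstack([crop(t,335,235,100,75),crop(t,165,225,100,75)])])
for X in range(0,800,40): cv2.line(o,(X,0),(X,4 if X%200 else 12),(0,0,255),1); cv2.line(o,(X,300),(X,304 if X%200 else 312),(0,0,255),1)
for Y in range(0,600,40):
    for X in(0,400): cv2.line(o,(X,Y),(X+5,Y),(0,0,255),1)
cv2.imwrite("pics/crops1.png",o)
E
```

```text
(no output)
```

View pics/crops1.png

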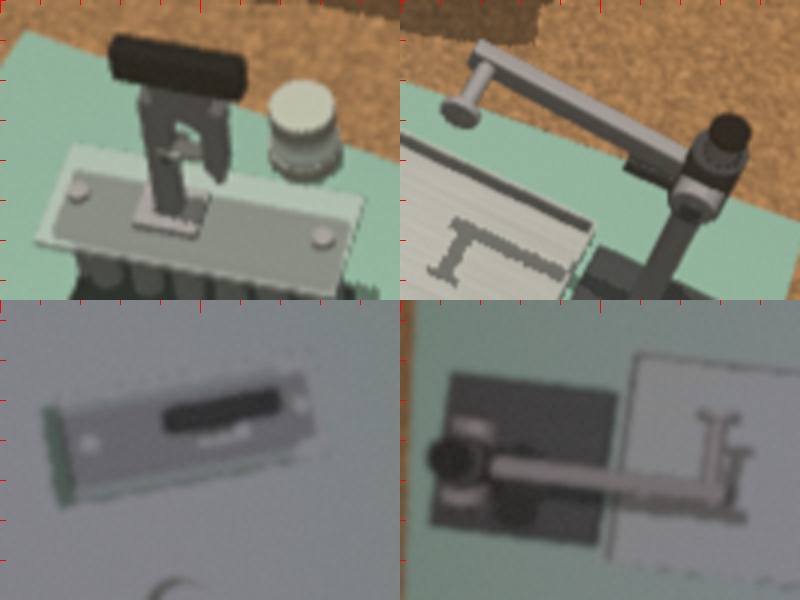

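Crop readings:
- **Scene:** the bar's ends are at about (112,57) and (243,78). The plate corners are clear, the pin head centre is at crop (461,110), and the pin root is at (487,65).
- **Top:** the bar runs from (163,420) to (281,401), the head is at (718,413), and the arm's centreline ends at (715,490).
- The hook opens to the right, towards +y, facing the mast.

```bash
python3 - <<'E'
from h import *
s=cam("scene");t=cam("top")
S1=lambda x,y:(s,215+x/4,145+y/4)
S2=lambda x,y:(s,400+(x-400)/3,190+y/3)
T1=lambda x,y:(t,335+x/4,235+(y-300)/4)
T2=lambda x,y:(t,165+(x-400)/4,225+(y-300)/4)
np.set_printoptions(precision=4,suppress=True)
print("bar c",tri(S1(179,67),T1(222,410)))
a=at_z(*T1(163,420),.225);b=at_z(*T1(281,401),.225);print("bar ends top",a,b,np.linalg.norm(a-b))
P=[at_z(*S1(*p),.09) for p in((72,145),(363,195),(337,293),(37,243))]
print("plate",P,np.mean(P,0)); d=P[1]-P[0]+P[2]-P[3];print("yaw y-axis",np.arctan2(-d[0],d[1])); d=P[2]-P[1]+P[3]-P[0];print("yaw x",np.arctan2(d[1],d[0]))
h=tri(S2(461,110),T2(718,413)); print("head",h)
r=tri(S2(482,68),T2(716,490)); print("arm end",r); 
m=at_z(*T2(495,465),h[2]);e=at_z(*T2(700,488),h[2]);print("arm line top",m,e,np.arctan2((m-e)[0]*-1,(m-e)[1]))
print("pole cap top",tri(S2(730,132),T2(448,458)))
print(tri(S2(693,187),T2(472,495)))
print("arm yaw via pin",np.arctan2(*(h-at_z(*T2(716,490),h[2]))[[1,0]]))
# tray corners z=0.02
for p in((637,355),(610,560)): print("tray",at_z(*T2(*p),.02))
for p in((450,373),(617,388),(602,545),(430,525)): print("base",at_z(*T2(*p),.01))
E
```

```text
bar c [ 0.4689 -0.2061  0.2149]
bar ends top [ 0.462  -0.1699  0.225 ] [ 0.4738 -0.2397  0.225 ] 0.07079989490301683
plate [array([ 0.4559, -0.2938,  0.09  ]), array([ 0.4206, -0.1297,  0.09  ]), array([ 0.4858, -0.1147,  0.09  ]), array([ 0.523 , -0.2784,  0.09  ])] [ 0.4713 -0.2041  0.09  ]
yaw y-axis 0.2178050403009615
yaw x 0.22552697891415532
head [0.4871 0.1407 0.2177]
arm end [0.4422 0.142  0.2051]
arm line top [0.4546 0.2735 0.2177] [0.4425 0.1503 0.2177] -0.09737048884317531
pole cap top [0.4565 0.2943 0.2469]
[0.4403 0.2968 0.1593]
arm yaw via pin 2.82081961302711e-05
tray [0.5438 0.2265 0.02  ]
tray [0.4021 0.241  0.02  ]
base [0.5309 0.3603 0.01  ]
base [0.5217 0.2417 0.01  ]
base [0.4125 0.2489 0.01  ]
base [0.4244 0.3703 0.01  ]
```

```bash
cat >> h.py <<'E'
def delta(P,yaw):
    "shift in tool axes and tool-z turn to bring TCP to P with tool y at world angle yaw"
    T=T_tool(); d=T[:3,:3].T@(np.array(P)-T[:3,3]); y=np.arctan2(T[1,1],T[0,1]); tz=-((yaw-y+np.pi)%(2*np.pi)-np.pi)
    print("pos",T[:3,3].round(4),"yaw",round(y,4),"tilt",T[2,2].round(5)," delta",d.round(4),"turn",round(tz,4))
E
python3 - <<'E'
from h import *
p=camera_params("wrist");print(np.array(p["hand_eye"]).round(3),p["mtx"],p["k1"])
s=cam("scene"); print(proj(s,[.248,-.518,.238]))
delta([.47,-.205,.36],.2)
E
```

```text
[[-0.001  0.946  0.324  0.083]
 [ 1.     0.     0.001  0.001]
 [ 0.     0.324 -0.946 -0.134]
 [ 0.     0.     0.     1.   ]] [[335.7122822    0.         319.29136237]
 [  0.         335.7122822  243.97027471]
 [  0.           0.           1.        ]] -0.04724797944391195
[182.57366134  44.01377537]
pos [ 0.2478 -0.5183  0.2385] yaw -1.125 tilt -1.0  delta [ 0.3356 -0.1871 -0.1211] turn -1.325
```

The rows are not in the units I measure in: shifts go in shares of 0.8 m and turns go in shares of pi/2 rad. I convert before sending: 0.335 m is 0.4188, 0.305 m is 0.3813, -1.24 rad is -0.7894.

```bash
echo '[[[0, 0, -0.05], 0], [[0, 0, -0.1], 0], [[0.0375, -0.025, -0.15], -0.0764], [[0.0813, -0.0438, -0.1513], -0.1592], [[0.125, -0.0688, -0.1513], -0.2355], [[0.1688, -0.0938, -0.1513], -0.3183], [[0.2125, -0.1188, -0.1513], -0.3947], [[0.2563, -0.1438, -0.1513], -0.4775], [[0.3, -0.1688, -0.1513], -0.5539], [[0.3438, -0.1913, -0.1513], -0.6366], [[0.3813, -0.2125, -0.1513], -0.713], [[0.4188, -0.2338, -0.1513], -0.7894]]' | python3 -m crank
echo '[[[0, 0, 0], -0.0541], [[0, 0, 0], -0.0541], [[0, 0, 0], -0.0541]]' | python3 -m crank
python3 - <<'E'
from h import *
delta([.47,-.205,.36],.2)
T=T_tool();im=camera("wrist");save("w1.png",im);np.save("T1.npy",T)
E
```

```text
t: 1.1
position: [0.4702, -0.2036, 0.36]
eef_rot: [-0.0, 0.663, 0.749, -0.0]
ft_force: [0.9, 0.6, -0.7]
width: 0.0852
grasp_force: 0.0
t: 1.35
position: [0.4695, -0.2054, 0.3599]
eef_rot: [-0.0, 0.634, 0.774, -0.0]
ft_force: [-0.2, -1.6, -0.7]
width: 0.0855
grasp_force: 0.0
pos [ 0.4695 -0.2054  0.3599] yaw 0.1982 tilt -1.0  delta [ 0.0003  0.0006 -0.0001] turn -0.0018
```

View pics/w1.png

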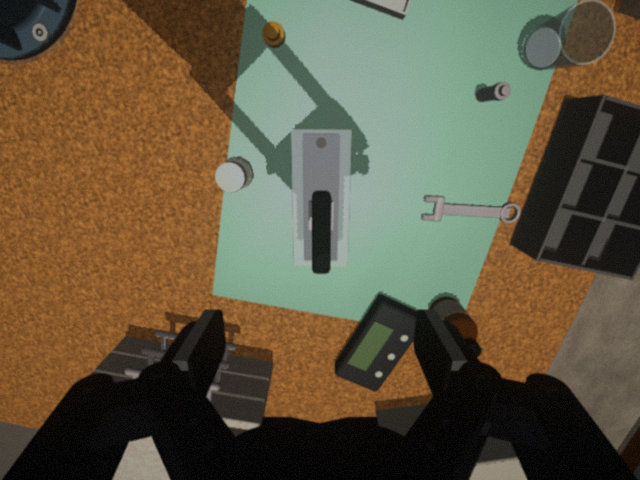

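The wrist view shows the bar vertical in the image, x from 312 to 330 and rows 191 to 272. The plate spans x 293–351 and rows 130–265, so the yaw is already about right.

```bash
python3 - <<'E'
from h import *
np.set_printoptions(precision=4,suppress=True)
T=np.load("T1.npy");w=cam("wrist",T)
a=at_z(w,321.5,272,.23);print("bar -y end",a)
b=at_z(w,321.5,200,.23);print("bar axis yaw",np.arctan2(-(b-a)[0],(b-a)[1]))
y=np.array([-np.sin(.2),np.cos(.2),0]);print("centre",a+.035*y)
pl=[at_z(w,u,v,.09) for u,v in((293,130),(351,130),(348,265),(292,265))];print("plate",np.mean(pl,0),[np.arctan2(-(p-q)[0],(p-q)[1]) for p,q in((pl[0],pl[3]),(pl[1],pl[2]))])
print(np.linalg.norm(pl[0]-pl[3]),np.linalg.norm(pl[0]-pl[1]))
# expected image of bar corners for hypothesised centre
c=np.array([.470,-.2055,0]);x=np.array([np.cos(.2),np.sin(.2),0])
for sy in(1,-1):
  for sx in(1,-1): print(proj(w,c+sx*.008*x+sy*.035*y+[0,0,.23]),proj(w,c+sx*.035*x+sy*.085*y+[0,0,.09]))
E
```

```text
bar -y end [ 0.4773 -0.2376  0.23  ]
bar axis yaw 0.19975684681827788
centre [ 0.4703 -0.2033  0.23  ]
plate [ 0.471  -0.2061  0.09  ] [np.float64(0.1655126266329507), np.float64(0.20361414435266917)]
0.16700305221061568 0.06647090515396172
[330.6341 193.0355] [350.7424 127.7946]
[310.4169 193.0786] [289.5577 127.9405]
[329.9432 274.1964] [347.2503 265.4818]
[311.2998 274.2308] [293.4571 265.5824]
```

To row units: 0.153 m is 0.1913, 0.14 m is 0.175.

```bash
echo '[[[0.0006, 0.0006, 0.05], 0], [[0.0006, 0.0006, 0.1], 0], [[0.0006, 0.0006, 0.1438], 0], [[0.0006, 0.0006, 0.175], 0], [[0.0006, 0.0006, 0.1913], 0], [[0.0006, 0.0006, 0.1913], 0], [[0.0006, 0.0006, 0.1913], 0]]' | python3 -m crank
echo '[[[0, 0, 0], 0], [[0, 0, 0], 0], [[0, 0, 0], 0], [[0, 0, 0], 0], [[0, 0, 0], 0], [[0, 0, 0], 0], [[0, 0, 0], 0], [[0, 0, 0], 0]]' | python3 -m crank 0 80
```

```text
t: 1.98
position: [0.4692, -0.2059, 0.2069]
eef_rot: [-0.001, 0.634, 0.773, -0.0]
ft_force: [0.5, -1.2, 0.2]
width: 0.0856
grasp_force: 0.0
t: 2.65
position: [0.4705, -0.2054, 0.208]
eef_rot: [0.001, 0.633, 0.774, 0.0]
ft_force: [1.0, -0.7, 4.8]
width: 0.0148
grasp_force: 78.9
```

To row units: -0.103 m is -0.1288, -0.085 m is -0.1063.

```bash
echo '[[[0, 0, -0.0125], 0], [[0, 0, -0.0375], 0], [[0, 0, -0.075], 0], [[0, 0, -0.1063], 0], [[0, 0, -0.1288], 0], [[0, 0, -0.1288], 0]]' | python3 -m crank
python3 - <<'E'
from h import *
delta([.455,.0335,.311],-.1)
E
```

```text
t: 3.15
position: [0.4712, -0.2059, 0.3145]
eef_rot: [0.003, 0.633, 0.774, 0.0]
ft_force: [0.8, -1.1, -3.2]
width: 0.0149
grasp_force: 78.4
pos [ 0.4712 -0.2059  0.3145] yaw 0.2002 tilt -0.99998  delta [0.2378 0.0317 0.0025] turn 0.3002
```

To row units: 0.238 m is 0.2975, 0.024 m is 0.03, 0.29 rad is 0.1846.

```bash
echo '[[[0.0125, 0.0013, 0], 0.0064], [[0.0375, 0.005, 0], 0.0255], [[0.075, 0.01, 0.0013], 0.0509], [[0.1125, 0.015, 0.0013], 0.0764], [[0.15, 0.02, 0.0013], 0.1019], [[0.1875, 0.025, 0.0013], 0.1273], [[0.225, 0.03, 0.0025], 0.1528], [[0.2563, 0.035, 0.0025], 0.1719], [[0.2788, 0.0375, 0.0025], 0.1846], [[0.2925, 0.0388, 0.0025], 0.191], [[0.2975, 0.04, 0.0031], 0.191], [[0.2975, 0.04, 0.0031], 0.191]]' | python3 -m crank
echo '[[[0, 0, 0], 0], [[0, 0, 0], 0], [[0, 0, 0], 0]]' | python3 -m crank
python3 - <<'E'
from h import *
delta([.455,.0335,.311],-.1)
T=T_tool();np.save("T2.npy",T)
s=camera("scene");w=camera("wrist");cv2.imwrite("pics/s2.png",cv2.cvtColor(s,4))
save("s2.png",s);save("w2.png",w)
def crop(im,x,y,w,h,W,H): return cv2.resize(cv2.cvtColor(im,4)[y:y+h,x:x+w],(W,H),interpolation=cv2.INTER_CUBIC)
o=np.hstack([crop(s,345,150,200,200,600,600)])
o=crop(s,330,150,200,150,800,600)
for X in range(0,800,40): cv2.line(o,(X,0),(X,5 if X%200 else 14),(0,0,255),1)
for Y in range(0,600,40): cv2.line(o,(0,Y),(5 if Y%200 else 14,Y),(0,0,255),1)
cv2.imwrite("pics/s2c.png",o)
E
```

```text
t: 4.15
position: [0.4532, 0.0355, 0.3063]
eef_rot: [-0.001, 0.741, 0.672, -0.001]
ft_force: [0.1, -0.5, -4.7]
width: 0.0152
grasp_force: 78.3
t: 4.4
position: [0.4541, 0.0337, 0.3075]
eef_rot: [-0.0, 0.742, 0.67, -0.0]
ft_force: [0.6, 0.8, -3.6]
width: 0.0148
grasp_force: 78.3
pos [0.4541 0.0337 0.3075] yaw -0.1011 tilt -1.0  delta [-0.0001  0.0009 -0.0035] turn -0.0011
```

View pics/s2c.png

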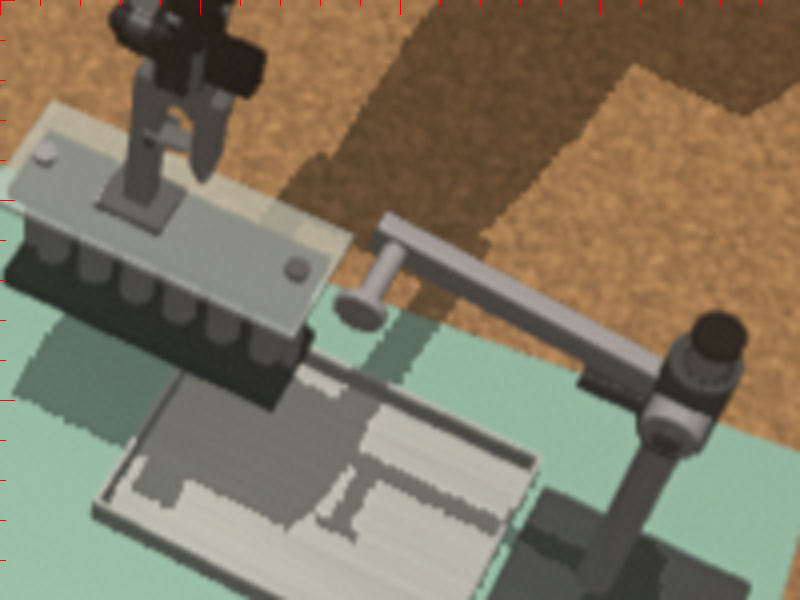

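View pics/w2.png

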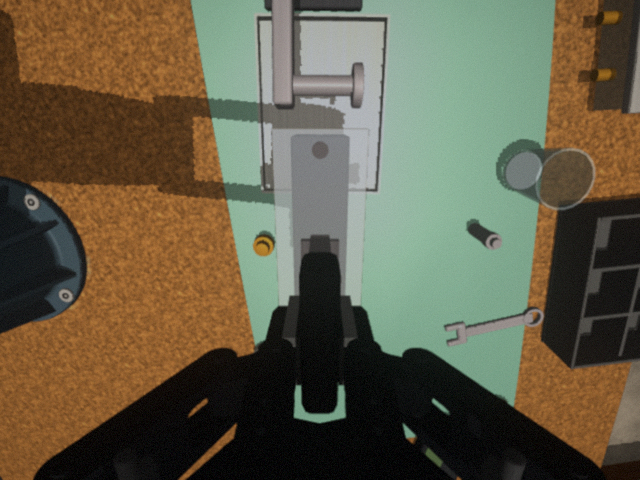

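The scene crop shows the carrier held clear of the arm, with the head at crop (362,308) and the point leg's tip at about (204,182). The wrist view shows the pin horizontal at row 85, from x=292 at the arm to 353 at the head, which spans x 353–364. The plate's +y edge is at row 129, x 274–369.

```bash
python3 - <<'E'
from h import *
np.set_printoptions(precision=4,suppress=True)
T=np.load("T2.npy");w=cam("wrist",T);s=cam("scene");t=cam("top")
S=lambda x,y:(s,330+x/4,150+y/4)
h=tri(S(362,308),(w,358.5,85));print("head",h)
m=tri(S(385,279),(w,322,85));print("mid",m, "from head", h-.021*np.array([.995,-.0998,0]))
print("head 3 view",tri(S(362,308),(w,358.5,85),(t,244.5,253.25)))
a=at_z(w,292,85,m[2]);b=at_z(w,353,85,m[2]);print("pin len",np.linalg.norm(a-b),"yaw",np.arctan2(*(b-a)[[1,0]]), "mid",(a+b)/2)
c=T[:3,3]-[0,0,.208]; A=-.1011
x=np.array([np.cos(A),np.sin(A),0]);y=np.array([-np.sin(A),np.cos(A),0])
for n,p in dict(pt=[0,15,133],c1=[35,85,90],c2=[-35,85,90],c3=[35,-85,90]).items():
    P=c+(p[0]*x+p[1]*y+p[2]*np.array([0,0,1]))/1000; q=proj(s,P);print(n,P,"scene crop",(q-[330,150])*4,"wrist",proj(w,P))
print("tip measured at plane; lateral", tri(S(204,182),(w,*proj(w,c+.015*y+[0,0,.133]))))
E
```

```text
head [0.4885 0.1404 0.2184]
mid [0.4661 0.1439 0.2145] from head [0.4676 0.1425 0.2184]
head 3 view [0.4879 0.1405 0.2177]
pin len 0.03792445723931169 yaw -0.10134601434397132 mid [0.4669 0.1421 0.2145]
pt [0.4556 0.0487 0.2325] scene crop [203.7045 172.9128] wrist [319.6015 237.9391]
c1 [0.4975 0.1148 0.1895] scene crop [293.8484 337.0695] wrist [368.6334 126.0514]
c2 [0.4278 0.1218 0.1895] scene crop [355.7094 233.0201] wrist [270.5031 126.1084]
c3 [ 0.4803 -0.0544  0.1895] scene crop [-15.5812 193.1269] wrist [359.5972 331.6263]
tip measured at plane; lateral [0.4557 0.0482 0.2266]
```

To row units: 0.105 m is 0.1313, -0.0025 m is -0.0031.

```bash
echo '[[[0.0063, 0, -0.0025], 0], [[0.025, 0, -0.0031], 0], [[0.05, 0.0013, -0.0031], 0], [[0.075, 0.0013, -0.0031], 0], [[0.0975, 0.0019, -0.0031], 0], [[0.115, 0.0023, -0.0031], 0], [[0.125, 0.0023, -0.0031], 0], [[0.13, 0.0023, -0.0031], 0], [[0.1313, 0.0023, -0.0031], 0], [[0.1313, 0.0023, -0.0031], 0], [[0.1313, 0.0023, -0.0031], 0], [[0.1313, 0.0023, -0.0031], 0]]' | python3 -m crank
python3 - <<'E'
from h import *
delta([.467,.1425,.310],-.1013); T=T_tool();np.save("T3.npy",T)
s=camera("scene");w=camera("wrist")
def crop(im,x,y,w,h,W,H): return cv2.resize(cv2.cvtColor(im,4)[y:y+h,x:x+w],(W,H),interpolation=cv2.INTER_CUBIC)
o=np.hstack([crop(s,370,165,100,120,500,600),crop(w,245,60,150,300,300,600)])
for X in range(0,800,40): cv2.line(o,(X,0),(X,5 if X%200 else 14),(0,0,255),1)
for Y in range(0,600,40): cv2.line(o,(0,Y),(5 if Y%200 else 14,Y),(0,0,255),1)
cv2.imwrite("pics/s3c.png",o)
E
```

```text
t: 5.5
position: [0.4664, 0.1382, 0.3103]
eef_rot: [0.0, 0.742, 0.671, -0.0]
ft_force: [-0.0, 0.5, -4.1]
width: 0.015
grasp_force: 78.3
pos [0.4664 0.1382 0.3103] yaw -0.1009 tilt -1.0  delta [0.0043 0.0002 0.0003] turn 0.0004
```

View pics/s3c.png

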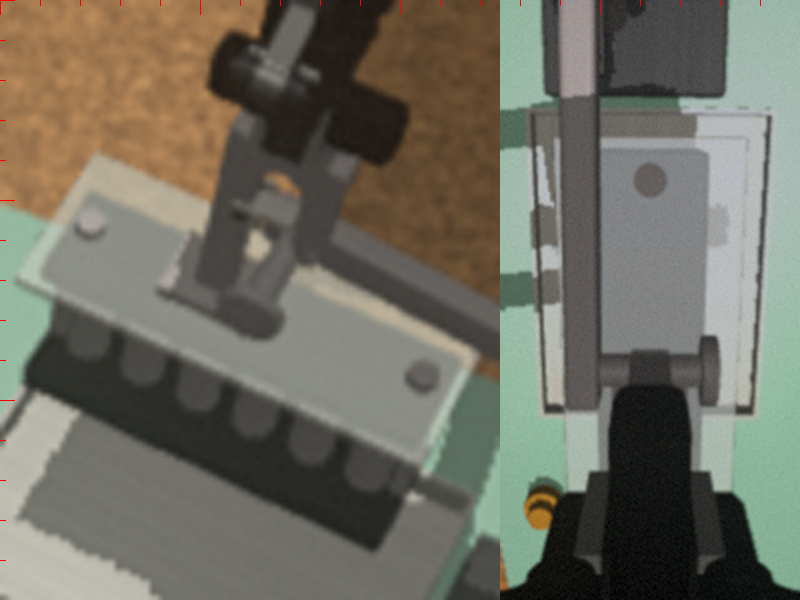

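The wrist crop shows the hook centred on the pin in x. The hook spans 630–672 and the pin 600–700. In the scene crop the pin is in the open mouth region, to the right of the back leg. I'll creep in +y to feel the back leg and centre exactly.

To row units: 0.004 m is 0.005, 0.002 m is 0.0025.

```bash
echo '[[[0.0013, 0, 0], 0], [[0.0025, 0, 0], 0], [[0.0038, 0, 0], 0], [[0.005, 0, 0], 0], [[0.005, 0, 0], 0], [[0.005, 0, 0], 0]]' | python3 -m crank; for i in 1 ; do echo '[[[0.0013, 0, 0], 0], [[0.0013, 0, 0], 0], [[0.0013, 0, 0], 0]]' | python3 -m crank; echo '[[[0.0013, 0, 0], 0], [[0.0013, 0, 0], 0], [[0.0013, 0, 0], 0]]' | python3 -m crank;done
```

```text
t: 6.1
position: [0.4667, 0.1429, 0.3103]
eef_rot: [-0.0, 0.741, 0.671, -0.0]
ft_force: [-0.4, 0.1, -5.3]
width: 0.0148
grasp_force: 78.3
t: 6.35
position: [0.4668, 0.1439, 0.3103]
eef_rot: [0.0, 0.742, 0.671, -0.0]
ft_force: [0.1, 0.1, -3.4]
width: 0.0149
grasp_force: 78.3
t: 6.6
position: [0.4669, 0.1449, 0.3103]
eef_rot: [-0.0, 0.742, 0.671, -0.0]
ft_force: [0.2, -0.5, -2.7]
width: 0.0147
grasp_force: 78.3
```

To row units: 0.001 m is 0.0013.

```bash
echo '[[[0.0013, 0, 0], 0], [[0.0013, 0, 0], 0], [[0.0013, 0, 0], 0]]' | python3 -m crank|sed -n '2p;4p'; echo '[[[0.0009, 0, 0], 0], [[0.0009, 0, 0], 0], [[0.0009, 0, 0], 0]]' | python3 -m crank|sed -n '2p;4p'
```

```text
position: [0.467, 0.1459, 0.3103]
ft_force: [0.3, 0.1, -3.3]
position: [0.4671, 0.1464, 0.3103]
ft_force: [-0.5, -1.3, -3.9]
```

To row units: 0.0007 m is 0.0009.

```bash
echo '[[[0.0009, 0, 0], 0], [[0.0009, 0, 0], 0], [[0.0009, 0, 0], 0]]' | python3 -m crank|sed -n '2p;4p'; python3 - <<'E'
from h import *
for i in range(3): camera("top"); print(get_obs()["ft_force"].round(2),get_obs()["torque"].round(3),get_obs()["position"].round(4))
E
```

```text
position: [0.4671, 0.1468, 0.3102]
ft_force: [-1.2, -2.5, -4.2]
[-0.33 -2.25 -4.18] [-0.731  0.101  0.015] [0.4671 0.1469 0.3102]
[-0.15 -2.92 -4.06] [-0.702  0.099  0.045] [0.4671 0.1469 0.3103]
[ 0.06 -2.46 -3.79] [-0.776  0.049 -0.001] [0.4671 0.1469 0.3102]
```

To row units: 0.022 m is 0.0275, 0.021 m is 0.0263.

```bash
echo '[[[-0.0025, 0, 0], 0], [[-0.0056, 0, 0], 0], [[-0.0056, 0, 0], 0], [[-0.0056, 0, 0.01], 0], [[-0.0056, 0, 0.02], 0], [[-0.0056, 0, 0.0263], 0], [[-0.0056, 0, 0.0275], 0], [[-0.0056, 0, 0.0275], 0]]' | python3 -m crank|sed -n '2p;4p'; for r in 1; do echo '[[[0, 0, 0.0013], 0], [[0, 0, 0.0025], 0], [[0, 0, 0.0038], 0], [[0, 0, 0.005], 0], [[0, 0, 0.005], 0]]' | python3 -m crank|sed -n '2p;4p'; echo '[[[0, 0, 0.0013], 0], [[0, 0, 0.0025], 0], [[0, 0, 0.0038], 0], [[0, 0, 0.005], 0], [[0, 0, 0.005], 0]]' | python3 -m crank|sed -n '2p;4p'; done
```

```text
position: [0.4662, 0.1428, 0.2873]
ft_force: [-0.1, 0.4, -2.7]
position: [0.4667, 0.1427, 0.2842]
ft_force: [0.5, 0.5, -3.9]
position: [0.4669, 0.1427, 0.2808]
ft_force: [-0.7, -0.0, 0.4]
```

To row units: 0.004 m is 0.005, 0.003 m is 0.0038.

```bash
echo '[[[0, 0, 0.0013], 0], [[0, 0, 0.0025], 0], [[0, 0, 0.0038], 0], [[0, 0, 0.005], 0], [[0, 0, 0.005], 0]]' | python3 -m crank|sed -n '2p;4p'; echo '[[[0, 0, 0.0013], 0], [[0, 0, 0.0025], 0], [[0, 0, 0.0038], 0], [[0, 0, 0.005], 0], [[0, 0, 0.005], 0]]' | python3 -m crank|sed -n '2p;4p'; echo '[[[0, 0, 0.0013], 0], [[0, 0, 0.0025], 0], [[0, 0, 0.0038], 0], [[0, 0, 0.005], 0], [[0, 0, 0.005], 0]]' | python3 -m crank|sed -n '2p;4p'
```

```text
position: [0.4668, 0.1424, 0.2761]
ft_force: [-1.1, -2.4, 0.9]
position: [0.4668, 0.1427, 0.2721]
ft_force: [0.3, -2.1, 0.3]
position: [0.4667, 0.1427, 0.2681]
ft_force: [0.1, -2.2, 0.2]
```

To row units: 0.004 m is 0.005, 0.003 m is 0.0038.

```bash
echo '[[[0, 0, 0.0013], 0], [[0, 0, 0.0025], 0], [[0, 0, 0.0038], 0], [[0, 0, 0.005], 0], [[0, 0, 0.005], 0]]' | python3 -m crank|sed -n '2p;4p'; echo '[[[0, 0, 0.0013], 0], [[0, 0, 0.0025], 0], [[0, 0, 0.0038], 0], [[0, 0, 0.005], 0], [[0, 0, 0.005], 0]]' | python3 -m crank|sed -n '2p;4p'
```

```text
position: [0.4668, 0.1427, 0.2646]
ft_force: [-0.8, -2.6, 5.2]
position: [0.4669, 0.1427, 0.2612]
ft_force: [-2.1, -2.6, 7.2]
```

To row units: 0.003 m is 0.0038, 0.002 m is 0.0025.

```bash
echo '[[[0, 0, 0.0013], 0], [[0, 0, 0.0025], 0], [[0, 0, 0.0038], 0], [[0, 0, 0.0038], 0]]' | python3 -m crank|sed -n '2p;4p'; python3 - <<'E'
from h import *
s=camera("scene");w=camera("wrist")
def crop(im,x,y,w,h,W,H): return cv2.resize(cv2.cvtColor(im,4)[y:y+h,x:x+w],(W,H),interpolation=cv2.INTER_CUBIC)
o=np.hstack([crop(s,390,165,80,96,500,600),crop(w,245,60,150,300,300,600)])
cv2.imwrite("pics/s4c.png",o)
E
```

```text
position: [0.4671, 0.1425, 0.2586]
ft_force: [-0.6, -4.3, 8.0]
```

View pics/s4c.png

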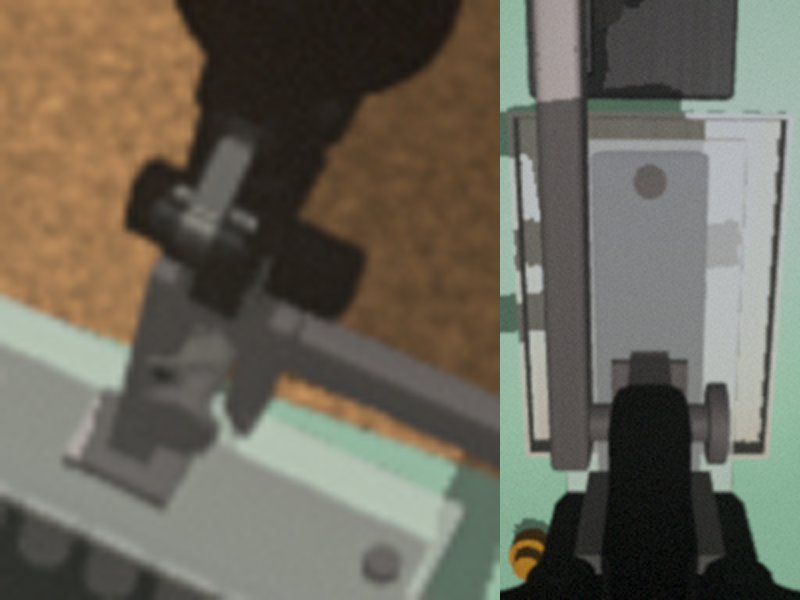

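The crop shows the pin in the mouth between the legs and the arm down on its stop, with the latch folding. I'll keep pushing.

To row units: 0.004 m is 0.005, 0.003 m is 0.0038.

```bash
echo '[[[0, 0, 0.0013], 0], [[0, 0, 0.0025], 0], [[0, 0, 0.0038], 0], [[0, 0, 0.005], 0], [[0, 0, 0.005], 0]]' | python3 -m crank|sed -n '2p;4p'; echo '[[[0, 0, 0.0013], 0], [[0, 0, 0.0025], 0], [[0, 0, 0.0038], 0], [[0, 0, 0.0038], 0]]' | python3 -m crank|sed -n '2p;4p'; echo '[[[0, 0, 0.0013], 0], [[0, 0, 0.0025], 0], [[0, 0, 0.0038], 0], [[0, 0, 0.0038], 0]]' | python3 -m crank|sed -n '2p;4p'
```

```text
position: [0.4674, 0.1416, 0.2542]
ft_force: [0.1, -7.2, 4.6]
position: [0.4672, 0.1414, 0.2507]
ft_force: [0.8, -7.9, 2.3]
position: [0.4669, 0.1414, 0.2472]
ft_force: [1.4, -7.3, 0.5]
```

To row units: 0.003 m is 0.0038, 0.002 m is 0.0025.

```bash
echo '[[[-0.0006, 0, 0.0013], 0], [[-0.0013, 0, 0.0025], 0], [[-0.0013, 0, 0.0038], 0], [[-0.0013, 0, 0.0038], 0]]' | python3 -m crank|sed -n '2p;4p'; echo '[[[0, 0, 0.0013], 0], [[0, 0, 0.0025], 0], [[0, 0, 0.0025], 0]]' | python3 -m crank|sed -n '2p;4p';  echo '[[[0, 0, 0.0013], 0], [[0, 0, 0.0013], 0], [[0, 0, 0.0013], 0]]' | python3 -m crank|sed -n '2p;4p'; echo '[[[0, 0, 0.0013], 0], [[0, 0, 0.0013], 0], [[0, 0, 0.0013], 0]]' | python3 -m crank|sed -n '2p;4p'
```

```text
position: [0.4665, 0.1406, 0.2438]
ft_force: [0.6, -8.3, -0.3]
position: [0.4661, 0.1404, 0.2413]
ft_force: [1.0, -7.8, -4.0]
position: [0.4657, 0.14, 0.2396]
ft_force: [-0.2, -9.0, -6.4]
position: [0.4657, 0.1422, 0.2391]
ft_force: [-0.5, 0.1, -3.2]
```

The lateral force vanished, so the latch has flipped. Next I'll press gently to be sure the pin is seated.

To row units: 0.001 m is 0.0013.

```bash
echo '[[[0.0013, 0, 0.0013], 0], [[0.0013, 0, 0.0013], 0], [[0.0013, 0, 0.0013], 0]]' | python3 -m crank|sed -n '2p;4p'; echo '[[[0, 0, 0.0013], 0], [[0, 0, 0.0013], 0], [[0, 0, 0.0013], 0]]' | python3 -m crank|sed -n '2p;4p'
```

```text
position: [0.4666, 0.1431, 0.2391]
ft_force: [0.0, 0.6, -3.6]
position: [0.4667, 0.1428, 0.2383]
ft_force: [-0.1, 0.4, -4.7]
```

To row units: 0.001 m is 0.0013.

```bash
echo '[[[0, 0, 0.0013], 0], [[0, 0, 0.0013], 0], [[0, 0, 0.0013], 0]]' | python3 -m crank|sed -n '2p;4p'; echo '[[[0, 0, 0.0013], 0], [[0, 0, 0.0013], 0], [[0, 0, 0.0013], 0]]' | python3 -m crank|sed -n '2p;4p'
```

```text
position: [0.4667, 0.1427, 0.2372]
ft_force: [-1.0, -0.1, -3.7]
position: [0.4667, 0.1427, 0.2362]
ft_force: [-0.6, -0.6, -3.5]
```

```bash
echo '[[[0, 0, 0.0013], 0], [[0, 0, 0.0013], 0], [[0, 0, 0.0013], 0]]' | python3 -m crank|sed -n '2p;4p'; python3 - <<'E'
from h import *
s=camera("scene");w=camera("wrist")
def crop(im,x,y,w,h,W,H): return cv2.resize(cv2.cvtColor(im,4)[y:y+h,x:x+w],(W,H),interpolation=cv2.INTER_CUBIC)
o=np.hstack([crop(s,390,175,80,96,500,600),crop(w,245,60,150,300,300,600)])
cv2.imwrite("pics/s5c.png",o)
E
```

```text
position: [0.4666, 0.1427, 0.2352]
ft_force: [-0.1, 0.1, -3.5]
```

View pics/s5c.png

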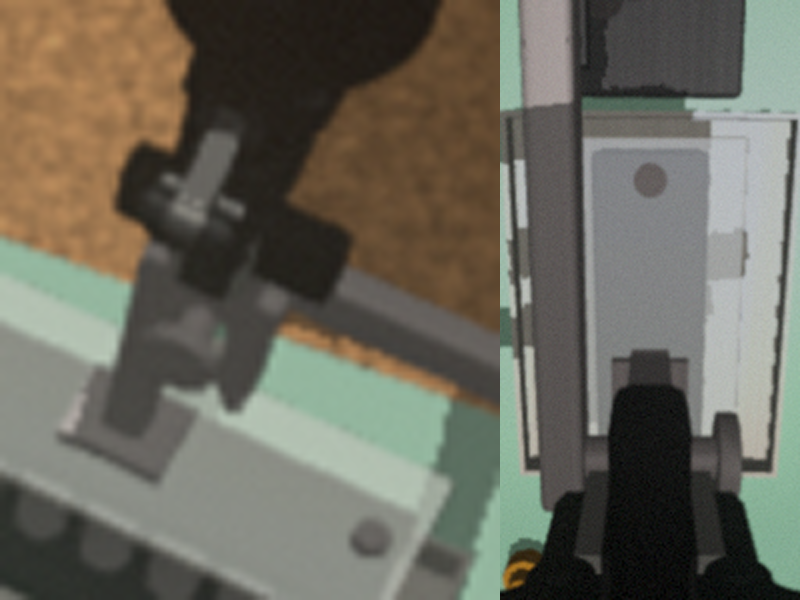

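```bash
python3 - <<'E'
from h import *
s=cam("scene");T=T_tool();w=cam("wrist",T)
c=T[:3,3]-[0,0,.208]; A=np.arctan2(T[1,1],T[0,1]);print(T[:3,3],A)
x=np.array([np.cos(A),np.sin(A),0]);y=np.array([-np.sin(A),np.cos(A),0])
for z in(.15,.16,.165,.17,.173,.18):
    P=c+.024*x+[0,0,z]; print(z,((proj(s,P)-[390,175])*6.25).round(0), ((proj(w,P-.003*x)-[245,60])*2+[500,0]).round(0))
for n,p in dict(tip=[6,15,133],c1=[35,85,90],c2=[-35,85,90],bolt=[0,70,90],barend=[8,35,206]).items():
    P=c+(p[0]*x+p[1]*y+p[2]*np.array([0,0,1]))/1000;print(n,((proj(s,P)-[390,175])*6.25).round(0),((proj(w,P)-[245,60])*2+[500,0]).round(0))
E
```

```text
[0.4666942  0.14276136 0.23527129] -0.09999327717385093
0.15 [166. 403.] [717. 419.]
0.16 [170. 386.] [720. 432.]
0.165 [172. 377.] [722. 439.]
0.17 [175. 368.] [723. 447.]
0.173 [176. 363.] [725. 451.]
0.18 [180. 350.] [727. 463.]
tip [226. 410.] [667. 356.]
c1 [370. 645.] [747. 132.]
c2 [456. 479.] [551. 132.]
bolt [370. 540.] [649. 175.]
barend [324. 312.] [686. 371.]
```

The rows are not in the units I measure in: shifts go in shares of 0.8 m and turns go in shares of pi/2 rad. I convert before sending: 0.0007 m is 0.0009.

```bash
echo '[[[0, 0, 0.0009], 0], [[0, 0, 0.0009], 0], [[0, 0, 0.0009], 0]]' | python3 -m crank|sed -n '2p;4p'; echo '[[[0, 0, 0.0009], 0], [[0, 0, 0.0009], 0], [[0, 0, 0.0009], 0]]' | python3 -m crank|sed -n '2p;4p'
```

```text
position: [0.4669, 0.1427, 0.2348]
ft_force: [-0.6, -0.7, -2.4]
position: [0.467, 0.1427, 0.2346]
ft_force: [-3.3, -0.3, 4.1]
```

```bash
echo '[[[0, 0, 0], 0], [[0, 0, 0], 0], [[0, 0, 0], 0], [[0, 0, 0], 0]]' | python3 -m crank|sed -n '2p;4p'; echo '[[[0, 0, -0.0025], 0], [[0, 0, -0.0063], 0], [[0, 0, -0.01], 0], [[0, 0, -0.0125], 0], [[0, 0, -0.015], 0], [[0, 0, -0.015], 0], [[0, 0, -0.015], 0]]' | python3 -m crank|sed -n '2p;4p'; echo '[[[0, 0, -0.0013], 0], [[0, 0, -0.0025], 0], [[0, 0, -0.0025], 0]]' | python3 -m crank|sed -n '2p;4p';echo '[[[0, 0, -0.0013], 0], [[0, 0, -0.0013], 0], [[0, 0, -0.0013], 0]]' | python3 -m crank|sed -n '2p;4p'
```

```text
position: [0.467, 0.1427, 0.2346]
ft_force: [-3.1, -0.9, 5.3]
position: [0.4667, 0.1428, 0.2459]
ft_force: [0.0, -0.7, -4.5]
position: [0.4668, 0.1428, 0.248]
ft_force: [0.4, 0.0, -4.0]
position: [0.4667, 0.1427, 0.249]
ft_force: [-0.0, -0.7, -4.3]
```

To row units: -0.001 m is -0.0013.

```bash
echo '[[[0, 0, -0.0013], 0], [[0, 0, -0.0013], 0], [[0, 0, -0.0013], 0]]' | python3 -m crank|sed -n '2p;4p';echo '[[[0, 0, -0.0013], 0], [[0, 0, -0.0013], 0], [[0, 0, -0.0013], 0]]' | python3 -m crank|sed -n '2p;4p'
```

```text
position: [0.4666, 0.1427, 0.2497]
ft_force: [-0.0, 0.2, -6.2]
position: [0.4665, 0.1427, 0.2503]
ft_force: [-0.2, -0.3, -10.8]
```

The latch is bearing about 7 N. I'll hold it there briefly, with a little more pull.

To row units: -0.0005 m is -0.0006.

```bash
echo '[[[0, 0, 0], 0], [[0, 0, 0], 0], [[0, 0, 0], 0], [[0, 0, 0], 0]]' | python3 -m crank|sed -n '2p;4p';echo '[[[0, 0, -0.0006], 0], [[0, 0, -0.0006], 0], [[0, 0, -0.0006], 0], [[0, 0, -0.0006], 0]]' | python3 -m crank|sed -n '2p;4p'
```

```text
position: [0.4665, 0.1427, 0.2506]
ft_force: [0.5, 0.6, -11.5]
position: [0.4665, 0.1427, 0.2513]
ft_force: [-0.2, -0.8, -10.2]
```

To row units: 0.015 m is 0.0188, 0.0145 m is 0.0181.

```bash
echo '[[[0, 0, 0.0025], 0], [[0, 0, 0.0063], 0], [[0, 0, 0.01], 0], [[0, 0, 0.0138], 0], [[0, 0, 0.0163], 0], [[0, 0, 0.0181], 0], [[0, 0, 0.0188], 0], [[0, 0, 0.0188], 0], [[0, 0, 0.0188], 0]]' | python3 -m crank|sed -n '2p;4p';echo '[[[0, 0, 0.0009], 0], [[0, 0, 0.0009], 0], [[0, 0, 0.0009], 0]]' | python3 -m crank|sed -n '2p;4p'
```

```text
position: [0.4668, 0.1427, 0.2365]
ft_force: [0.4, 0.7, -3.9]
position: [0.4669, 0.1427, 0.2361]
ft_force: [-0.5, -0.5, -1.3]
```

To row units: 0.0004 m is 0.0005.

```bash
echo '[[[0, 0, 0.0005], 0], [[0, 0, 0.0005], 0], [[0, 0, 0.0005], 0]]' | python3 -m crank|sed -n '2p;4p'; python3 - <<'E'
from h import *
s=camera("scene");w=camera("wrist")
def crop(im,x,y,w,h,W,H): return cv2.resize(cv2.cvtColor(im,4)[y:y+h,x:x+w],(W,H),interpolation=cv2.INTER_CUBIC)
o=np.hstack([crop(s,350,150,125,150,500,600),crop(w,245,60,150,300,300,600)])
cv2.imwrite("pics/s6c.png",o)
E
```

```text
position: [0.4669, 0.1427, 0.2357]
ft_force: [-0.7, -0.4, 1.8]
```

View pics/s6c.png

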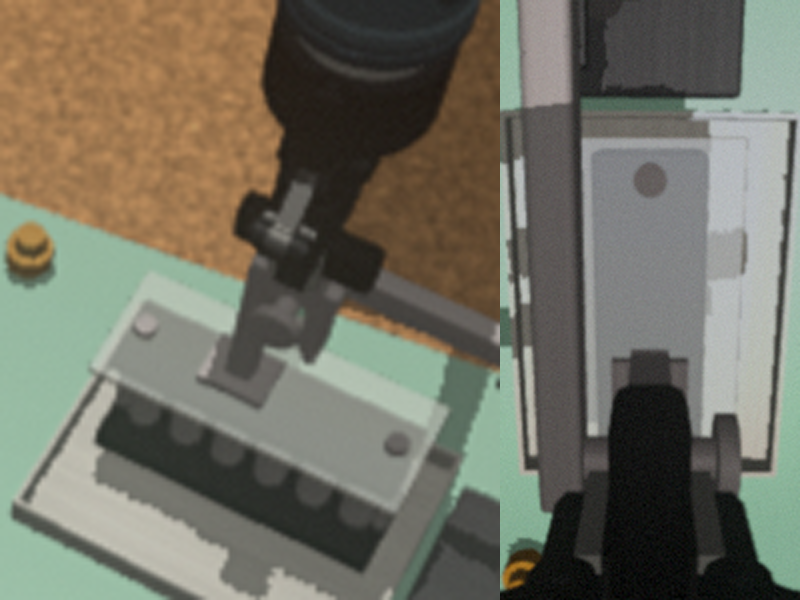

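The pin sits in the bowl and the carrier is upright with its weight on the pin. Now I'll release and retreat straight up.

To row units: -0.12 m is -0.15, -0.09 m is -0.1125.

```bash
echo '[[[0, 0, 0], 0], [[0, 0, 0], 0], [[0, 0, 0], 0], [[0, 0, 0], 0], [[0, 0, 0], 0], [[0, 0, 0], 0]]' | python3 -m crank 0.05; echo '[[[0, 0, -0.0063], 0], [[0, 0, -0.0188], 0], [[0, 0, -0.0438], 0], [[0, 0, -0.075], 0], [[0, 0, -0.1125], 0], [[0, 0, -0.15], 0], [[0, 0, -0.15], 0], [[0, 0, -0.15], 0], [[0, 0, -0.15], 0], [[0, 0, -0.15], 0], [[0, 0, -0.15], 0], [[0, 0, -0.15], 0]]' | python3 -m crank; python3 - <<'E'
from h import *
s=camera("scene");w=camera("wrist")
def crop(im,x,y,w,h,W,H): return cv2.resize(cv2.cvtColor(im,4)[y:y+h,x:x+w],(W,H),interpolation=cv2.INTER_CUBIC)
o=np.hstack([crop(s,370,165,100,120,500,600),crop(w,220,80,200,400,300,600)])
cv2.imwrite("pics/s7c.png",o)
E
```

```text
t: 19.97
position: [0.4667, 0.1427, 0.2353]
eef_rot: [0.0, 0.742, 0.671, 0.0]
ft_force: [0.2, 0.2, 0.7]
width: 0.0499
grasp_force: 0.0
t: 20.97
position: [0.4662, 0.1427, 0.3542]
eef_rot: [-0.001, 0.742, 0.671, -0.001]
ft_force: [-0.7, -0.0, -0.4]
width: 0.0499
grasp_force: 0.0
```

View pics/s7c.png

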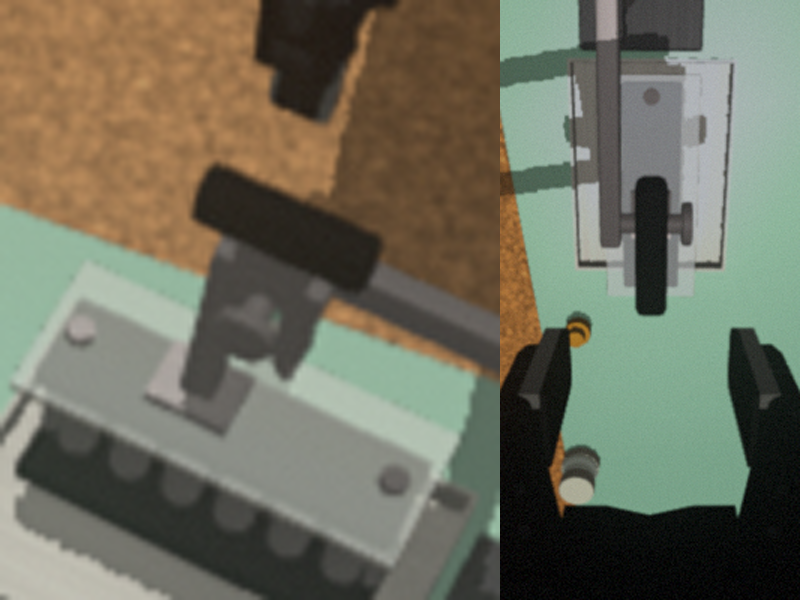

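The carrier hangs upright from the pin and the gripper is clear. I'll let it settle for a second, compare two frames for swing, then hand in.

```bash
echo '[[[0, 0, 0], 0], [[0, 0, 0], 0], [[0, 0, 0], 0], [[0, 0, 0], 0], [[0, 0, 0], 0], [[0, 0, 0], 0], [[0, 0, 0], 0], [[0, 0, 0], 0], [[0, 0, 0], 0], [[0, 0, 0], 0], [[0, 0, 0], 0], [[0, 0, 0], 0]]' | python3 -m crank|head -1; python3 - <<'E'
from h import *
a=camera("scene").astype(int)
for i in range(4): b=camera("scene").astype(int)
d=np.abs(a-b)[165:285,370:470].max(2);print("moved px",(d>40).sum(),"mean",d.mean())
print(finish_job())
E
```

```text
t: 22.07
moved px 0 mean 1.3715
the job is handed in; nothing more can be done
None
```

The carrier is hanging still and upright from the pin, latched and released. The latch held a tug of about 7 N with the arm at most slightly lifted, and the job was handed in at about 22 s; no verdict was shown.

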